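Shut the belt-drive cover and lock it with its quarter-turn stud

ROBOT

A 6-joint arm with a two-finger parallel gripper is mounted at the origin on the work surface. World frame = base frame: x ahead of the robot, y to its left, z up, the work surface at z = 0. Lengths are in m, angles in rad, forces in N, time in s.
With the tool pointing down it reaches from about 0.25 to 0.775 m from the base axis. Payload 4 kg.
Tool frame: the origin (TCP) lies at the very end of the fingers, on their centre line; the grasp point (between the pads) lies 19 mm behind it (robot.tcp_to_grasp is the distance from the TCP to the grasp point, in m); z points along the fingers, y is the line along which they close (so a half turn about z gives the same grasp; the last joint's range is limited). The gripper opens to 94 mm and grips with 3 to 60 N. Pads are 16 mm wide; open, the fingers measure 119 mm over their backs; the gripper's body (75 mm by 177 mm) begins 78 mm behind the grasp point.
Start: joints at [-1.447, 0.087, 1.371, -0, 1.684, -0.103], TCP at [0.124, -0.536, 0.206] pointing down, gripper open.
Joint ranges: [-3.1, 3.1], [-0.76, 2.03], [0.27, 2.55], [-1.08, 4.22], [0.17, 2.65], [-2.57, 2.57]. Speed limits (rad/s): [2.79, 2.79, 3.14, 3.14, 3.14, 3.14].

INTERFACE

Orientations are given as [roll, pitch, yaw] about the fixed x, y, z axes, in that order (R = Rz(yaw) Ry(pitch) Rx(roll)).
In Python, from bench import robot gives the robot as it stands.
- The arm moves only by the tool nudge_tcp, called after ">>>" by a JSON object that holds its "fn" and its "kwargs", one argument or row to a line. Schema: {"type":"object","properties":{"ticks":{"type":"array","items":{"type":"number"},"minItems":5,"maxItems":100},"only":{"type":"string"},"quiet":{"type":"boolean"},"lines":{"type":"string"}},"required":["ticks"],"additionalProperties":false}. ticks is one flat list of numbers that holds 1 to 20 rows one after another, with no inner brackets; each row has 5 numbers: the finger opening in m, then dx, dy, dz in units of 20 mm, then a turn about the tool's z in units of 0.2 rad; each row shifts and turns the commanded pose from where the row before left it, along the tool's axes as they then stand; what a row does not reach is not made up. A row lasts 1/12 s, in which the tool goes at most 0.0417 m and 0.125 rad, less where a joint would pass 70% of its speed; a pose out of reach is approached as far as the arm can. The fingers move at their own pace and stop on an object; the grip force is fixed at half the most. Time passes only in rows, so rows that do not move let the fingers close. The tool returns the time, the measured TCP pose, the force, the opening and the grip force at its end. only (a regular expression) keeps the lines of the reply that match it, lines (a string "A,B") keeps lines A to B, and quiet returns only ok. Input that does not fit is refused with a message, and nothing moves.
- robot.get_obs(): the state, without advancing time (a new reading comes with each control period).
- robot.snapshot(name): name is "scene" or "top"; returns a dict with "color" (400x640x3 uint8, blue, green, red), "fx", "fy", "cx", "cy" (pixels), "extrinsics" (4x4, takes a point from world to camera coordinates). Camera axes: x right, y down, z forward; pixel columns grow to the right and rows downward; lengths in m; the calibration is good to about 2 mm. A picture is of the moment at which its call begins. There is no depth.
- robot.close_job(): hands the job in; it is judged then, once.
The state is a dict: "time": time; "joint_positions": joint angles; "qvel": joint speeds; "joint_torque": joint torques, N m; "tool_pos": TCP position; "ee_rot": TCP orientation; "wrist_force": force on the tool from outside, world axes, zero at the start; "wrist_torque": the same for the moment, N m; "width": finger opening in m; "finger_force": force on a finger pad.
Only numpy, scipy, OpenCV 4.12 (cv2) and the standard library are available. Lean on these libraries where they do the work, as an engineer would, in place of code of your own. Each camera call takes 0.05 s, during which the arm holds its last target. There are 200 camera calls.

TASK

The belt drive on the bench has been serviced: slide its cover fully shut (it has a black tab to hold it by), then take the T-handled quarter-turn stud from the wooden stand, line its key up with the slot in the cover, push it in against the spring, give it a quarter turn either way and let it spring back into its notch so that it stands locked and upright in the cover. Leave the jar, the spray can and the wrench where they are.

Things in the scene. Friction and masses are not known exactly. Their poses are not given: they have to be found in the camera images.
- housing: Green belt-drive housing of a bench machine, fixed; 150 mm in its x, 285 mm in its y (y = -190 to 95 mm), side rails 92 mm high; grey motor (84 mm dia) on its +x side out to x = 170 mm. Origin on the bench, z up. The cover slides along its y between the rails. Belt opening at y = -10 to 80 mm. A 60 mm square cup lies under the shut cover's slot (y = -45 mm); y < -75 mm is solid deck.
- cover (a joint): Sliding aluminium cover plate, 110 mm across x, 170 mm along the slide, 6 mm thick, upper face 86 mm above the bench. Value: how far it stands open in m; 0 fully shut (end stop), 0.11 fully open. It opens to the housing's -y and shuts to its +y, stays where left and takes about 3 N to slide.
- slot (a point): Centre of the key slot, on the cover's upper face; moves with the cover, axes as the housing's. Slot 52 mm long in x, 17 mm wide in y, through the 6 mm plate. Under the plate 3 mm high ridges beside the slot leave a 22 mm wide notch along y through the slot's centre: a key below the ridges can turn (no end stop); within about 0.2 rad of the y axis the spring lifts it into the notch, locked.
- plunger (a joint): Spring plunger in the cup under the shut cover's slot (44 mm dia steel disc). Value: how far it is pressed down in m. At 0 its top is 9 mm below the cover's upper face; it pushes up with 3 N there, 5.7 N when the stud is locked (0.007) and 8 N when the stud is pressed fully in (0.013). It cannot lift the cover.
- tab (a point): Centre of the top edge of the black tab on the cover, by which it is slid: an upright plate 64 mm across (x), 12 mm thick (y, the sliding direction), standing 32 mm above the cover, its top 118 mm above the bench. Axes as the housing's. It lies 110 mm on the +y side of the slot.
- stud: Loose quarter-turn stud, about 160 g, 70 mm tall; origin at the centre of its foot, z up its axis. Steel key bar 46 mm long (x) by 13 mm (y), z = 0 to 10 mm; shaft 13 mm dia to z = 22; flange 38 mm dia, z = 22 to 28. Origin below the cover's upper face: fully pressed in 22 mm (flange on the cover), free to turn 19 to 22 mm, locked 16 mm (flange 6 mm above the cover).
- handle (a point): Top centre of the stud's black handle bar, 70 mm above the stud's origin, same axes. The bar is 80 mm long (x, parallel to the key) by 15 mm (y) by 28 mm tall (stud z = 42 to 70 mm), on a neck 18 mm dia (z = 28 to 42 mm). A half turn of the stud makes no difference.
- stand: Wooden block 90 x 70 x 40 mm fixed on the bench, origin at the centre of its underside. A 53 by 17 mm slot, 30 mm deep, along its x axis holds the stud upright: its flange rests on the block's top (stud origin 18 mm above the bench), its key is down in the slot.
- jar: Bystander: closed jar, 72 mm dia, 85 mm tall, standing loose; origin at the centre of its underside. It and the stand may have changed places.
- spray: Bystander: spray can, 64 mm dia, 190 mm tall, standing loose; origin at the centre of its underside.
- wrench: Bystander: steel wrench 220 mm long, lying loose along its x axis; origin at its middle, underside.

How it is judged:
On the way, in this order (a step that is already met when the one before it is completed fails the run):
1. the cover is slid fully shut (value of joint cover below 0.004 m), for 0.2 s.
2. the stud, lined up with the slot, is pushed in so that its key has passed through the cover (z of stud in the frame of slot below -0.0165 m and horizontal distance between stud and slot below 0.012 m and angle between the x axis of stud and the x axis of slot, either way round below 0.35 rad), for 0.05 s.
At the end, for the whole second after the job is handed in: The cover is shut (within 4 mm), and the stud stands still and upright (within 0.12 rad) in its slot (within 10 mm), its key a quarter turn from the slot (within 0.3 rad) and sprung up into the notch beneath the plate (origin 13.5 to 18.5 mm below the cover's upper face), released (value of joint cover below 0.004 m and horizontal distance between stud and slot below 0.01 m and z of stud in the frame of slot between -0.0185 and -0.0135 m and angle between the x axis of stud and the y axis of slot, either way round below 0.3 rad and angle between stud's own z axis and vertical below 0.12 rad and linear speed of stud below 0.01 m/s); the robot touches nothing.
It fails at once if the jar is pushed away or knocked over (distance of jar from where it was at the start of the episode above 0.03 m or angle between jar's own z axis and vertical above 0.5 rad).
It fails at once if the spray can is pushed away or knocked over (distance of spray from where it was at the start of the episode above 0.03 m or angle between spray's own z axis and vertical above 0.5 rad).
It fails at once if the wrench is pushed away (distance of wrench from where it was at the start of the episode above 0.03 m).
It also fails if it takes over 59 s, if anything falls off the work surface, if the arm or the gripper's body presses on something with over 40 N, if the wrist force passes 120 N, or if a joint passes its speed limit or range.

## Working session

There is one attempt and no reset: what is moved stays moved. The work goes in short steps, Python scripts to look and compute and a tool call to move; the robot and the scene stay as the last step left them, time stands still between calls to the robot, and variables do not carry over. Pictures are saved under pics/ and viewed, at most 10 in all, crops included, and the job is handed in when it is done.

```bash
ls; mkdir -p pics; python3 - <<'E'
from bench import robot
import cv2,numpy as np,pickle
d={}
for n in("scene","top"):
    s=robot.snapshot(n);d[n]=s;cv2.imwrite(f"pics/{n}0.png",s["color"]);print(n,s["fx"],s["cx"],s["cy"],np.round(s["extrinsics"],3).tolist())
pickle.dump(d,open("s0.pkl","wb"))
o=robot.get_obs();print(o["time"],o["tool_pos"],o["ee_rot"],o["width"])
E
```

```text
bench.py
pics
scene 459.479954253179 322.58470401145547 196.10369659529002 [[-0.036, 0.999, -0.008, 0.035], [0.677, 0.019, -0.736, -0.275], [-0.735, -0.031, -0.677, 1.843], [0.0, 0.0, 0.0, 1.0]]
top 452.0506913256334 318.60064911565536 198.50505650660452 [[0.03, -0.999, -0.02, -0.005], [-0.987, -0.026, -0.161, 0.494], [0.16, 0.024, -0.987, 1.232], [0.0, 0.0, 0.0, 1.0]]
0.1 [ 0.12360162 -0.53542687  0.20440892] [-3.13960168e+00 -1.91254918e-04  2.26808597e-01] 0.09362945767493068
```

View pics/scene0.png

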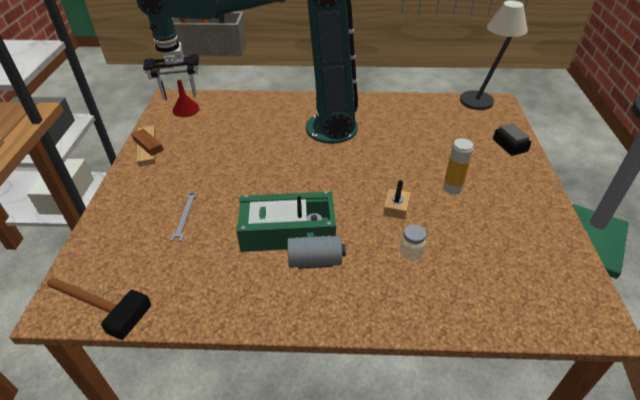

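View pics/top0.png

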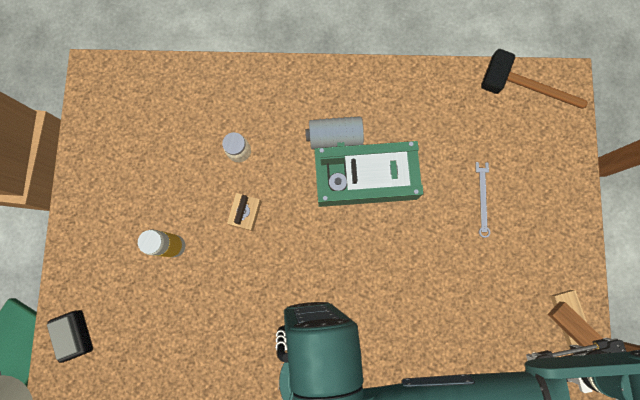

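The top view shows the housing at (368,173) with its belt opening to the left, so housing y is roughly world +y. The tab is near (354,171), the slot near (394,169) and the stand with the stud near (243,211). In the scene view the tab is at (299,206) and the handle at (398,190). I'll enlarge crops next.

```bash
python3 - <<'E'
import cv2,numpy as np,pickle
d=pickle.load(open("s0.pkl","rb"))
def crop(n,x,y,w,h,k): return cv2.resize(d[n]["color"][y:y+h,x:x+w],None,fx=k,fy=k,interpolation=cv2.INTER_CUBIC)
a=crop("top",300,110,130,100,4);b=crop("top",215,180,60,60,4)
c=crop("scene",230,180,130,100,4);e=crop("scene",370,165,60,60,4)
def row(a,b):
    o=np.zeros((max(a.shape[0],b.shape[0]),a.shape[1]+b.shape[1],3),np.uint8);o[:a.shape[0],:a.shape[1]]=a;o[:b.shape[0],a.shape[1]:]=b;return o
cv2.imwrite("pics/ct.png",row(a,b));cv2.imwrite("pics/cs.png",row(c,e))
E
```

```text
(no output)
```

View pics/ct.png

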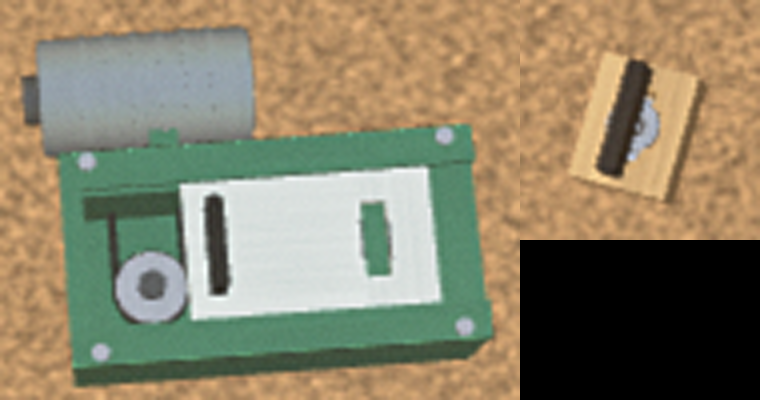

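View pics/cs.png

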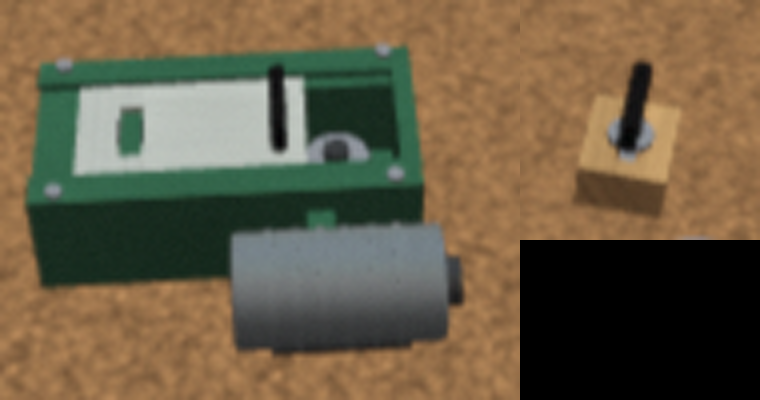

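```bash
cat > h.py <<'E'
import cv2,numpy as np
def cam(s):
    E=s["extrinsics"];R=E[:3,:3];return R,-R.T@E[:3,3]
def rays(s,uv):
    R,C=cam(s);uv=np.atleast_2d(uv).astype(float)
    d=np.c_[(uv[:,0]-s["cx"])/s["fx"],(uv[:,1]-s["cy"])/s["fy"],np.ones(len(uv))]@R
    return C,d
def onz(s,uv,z):
    C,d=rays(s,uv);return C+d*((z-C[2])/d[:,2])[:,None]
def tri(s1,p1,s2,p2):
    out=[]
    A=np.zeros((3,3));b=np.zeros(3);g=[]
    for s,p in((s1,p1),(s2,p2)):
        C,d=rays(s,p);d=d[0]/np.linalg.norm(d[0]);P=np.eye(3)-np.outer(d,d);A+=P;b+=P@C;g.append((P,C))
    x=np.linalg.solve(A,b);return x,max(np.linalg.norm(P@(x-C)) for P,C in g)
def blobs(s,box,f,k=6):
    "contours (full-image px) of mask f(hsv) in upsampled box x,y,w,h"
    x,y,w,h=box;I=cv2.resize(s["color"][y:y+h,x:x+w],None,fx=k,fy=k,interpolation=cv2.INTER_CUBIC)
    m=f(cv2.cvtColor(I,cv2.COLOR_BGR2HSV).astype(int)).astype(np.uint8)
    c,hr=cv2.findContours(m,cv2.RETR_CCOMP,cv2.CHAIN_APPROX_NONE)
    return [((q[:,0]+.5)/k-.5+[x,y]).astype(np.float32) for q in c],hr
dark=lambda h:(h[...,2]<62)&(h[...,1]<150)
white=lambda h:(h[...,2]>150)&(h[...,1]<40)
big=lambda cs:max(cs,key=cv2.contourArea)
def ends(c):
    (p,(w,h),a)=cv2.minAreaRect(c);B=cv2.boxPoints((p,(w,h),a));
    e=sorted([(np.linalg.norm(B[i]-B[(i+1)%4]),i) for i in range(4)])
    M=[(B[i]+B[(i+1)%4])/2 for _,i in e[:2]];return np.array(p),sorted(M,key=lambda q:q[1]),(w,h)
E
python3 - <<'E'
from h import *;import pickle
np.set_printoptions(precision=4,suppress=True)
d=pickle.load(open("s0.pkl","rb"));T,S=d["top"],d["scene"]
print("cams",cam(T)[1],cam(S)[1])
B={"tab":((340,150,30,45),(290,190,20,32)),"han":((228,190,25,36),(390,175,20,32))}
for n,(bt,bs) in B.items():
    ct=ends(big(blobs(T,bt,dark)[0]));cs=ends(big(blobs(S,bs,dark)[0]))
    print(n,ct,cs)
    print(" ctr plane",onz(T,[ct[0]],.118 if n=="tab" else .088)[0])
    # far (image-top in top view = +x) ; scene: top = -x
    for i,j in((0,1),(1,0)): print("  tri",tri(T,ct[1][i],S,cs[1][j]))
cs,hr=blobs(T,(335,145,85,55),white);i=int(np.argmax([cv2.contourArea(c) for c in cs]))
r=cv2.boxPoints(cv2.minAreaRect(cs[i]));print("cover",onz(T,r,.086))
for j,c in enumerate(cs):
    if hr[0][j][3]==i and cv2.contourArea(c)>20:print("hole",cv2.minAreaRect(c),onz(T,cv2.boxPoints(cv2.minAreaRect(c)),.086))
cs,hr=blobs(S,(245,195,75,32),white);i=int(np.argmax([cv2.contourArea(c) for c in cs]))
for j,c in enumerate(cs):
    if hr[0][j][3]==i and cv2.contourArea(c)>20:print("holeS",cv2.minAreaRect(c),onz(S,cv2.boxPoints(cv2.minAreaRect(c)),.086))
E
```

```text
cams [ 0.2904 -0.0218  1.2954] [1.5419 0.0273 1.046 ]
tab (array([353.7948, 170.8931]), [array([352.8462, 159.0356], dtype=float32), array([354.7434, 182.7505], dtype=float32)], (23.790666580200195, 3.601815700531006)) (array([298.7438, 206.3389]), [array([298.6439, 195.7526], dtype=float32), array([298.8436, 216.9252], dtype=float32)], (21.1735897064209, 4.174331188201904))
 ctr plane [ 0.5586 -0.0841  0.118 ]
  tri (array([ 0.5979, -0.0827,  0.0912]), np.float64(0.0002933333584597077))
  tri (array([ 0.5279, -0.0877,  0.111 ]), np.float64(0.00015916683468694592))
han (array([242.0204, 209.6667]), [array([247.0079, 196.4544], dtype=float32), array([237.033 , 222.8789], dtype=float32)], (4.992761135101318, 28.244495391845703)) (array([398.254 , 191.2795]), [array([400.6085, 180.5159], dtype=float32), array([395.8995, 202.0431], dtype=float32)], (4.965902805328369, 22.036212921142578))
 ctr plane [0.4506 0.2143 0.088 ]
  tri (array([0.492 , 0.2099, 0.0585]), np.float64(0.0016479612687212515))
  tri (array([0.4151, 0.2289, 0.0814]), np.float64(0.0017331937520498942))
cover [[ 0.6059 -0.0256  0.086 ]
 [ 0.6265 -0.2322  0.086 ]
 [ 0.5302 -0.2388  0.086 ]
 [ 0.5097 -0.0349  0.086 ]]
hole ((393.61614990234375, 169.37213134765625), (18.755552291870117, 7.3586554527282715), 84.95753479003906) [[ 0.5979 -0.182   0.086 ]
 [ 0.6002 -0.202   0.086 ]
 [ 0.5481 -0.2065  0.086 ]
 [ 0.5457 -0.1867  0.086 ]]
hole ((353.6875915527344, 170.73411560058594), (25.72987174987793, 5.74946928024292), 85.1695785522461) [[ 0.6014 -0.0741  0.086 ]
 [ 0.6032 -0.0898  0.086 ]
 [ 0.5316 -0.0968  0.086 ]
 [ 0.5299 -0.0813  0.086 ]]
holeS ((262.08331298828125, 212.41665649414062), (7.333343505859375, 12.666671752929688), 0.0) [[ 0.6035 -0.2016  0.086 ]
 [ 0.5502 -0.209   0.086 ]
 [ 0.5495 -0.1868  0.086 ]
 [ 0.6029 -0.18    0.086 ]]
```

```bash
python3 - <<'E'
from h import *;import pickle
np.set_printoptions(precision=4,suppress=True)
d=pickle.load(open("s0.pkl","rb"));T,S=d["top"],d["scene"]
scr=lambda h:(h[...,1]<75)&(h[...,2]>110)
P=[]
for n,s,pts in(("T",T,[(321.7,150.2),(411,143.7),(416,191.5),(324.7,198)]),("S",S,[(246,196),(325.7,192.5),(329,223.3),(243,227.6)])):
    for x,y in pts:
        cs,_=blobs(s,(int(x)-4,int(y)-4,9,9),scr,8)
        c=big(cs).mean(0);p=onz(s,[c],.092)[0];P.append(c);print(n,c,p)
for i,j in((0,7),(1,6),(2,4),(3,5)):pass
# match T (+x+y),(+x-y),(-x-y),(-x+y) ; S (-x-y),(-x+y),(+x+y),(+x-y)
Q=[]
for i,j in((0,6),(1,7),(2,4),(3,5)):
    x,e=tri(T,P[i],S,P[j]);Q.append(x);print("tri",x,e)
Q=np.array(Q);c=Q.mean(0);y=(Q[0]+Q[3]-Q[1]-Q[2]);print("centre",c,"yaw",np.arctan2(-y[0],y[1]))
for thr in(80,100):
  dk=lambda h:(h[...,2]<thr)
  for n,bt,bs,z in(("tab",(343,153,21,38),(290,194,18,26),.118),("han",(230,190,25,36),(391,176,16,32),.088)):
    a=ends(big(blobs(T,bt,dk)[0]));b=ends(big(blobs(S,bs,dk)[0]))
    q=onz(T,a[1],z);v=q[0]-q[1];print(thr,n,a[2],b[2],"T ends",q,"yaw",np.arctan2(v[1],v[0]),"S -x end",onz(S,[b[1][0]],z),"tri -x top",tri(T,a[1][1],S,b[1][0]))
E
```

```text
T [320.7974 148.9852] [0.6239 0.006  0.092 ]
T [410.9813 142.4563] [ 0.6483 -0.2407  0.092 ]
T [415.7405 191.1885] [ 0.5128 -0.253   0.092 ]
T [324.8175 197.7748] [ 0.4884 -0.0087  0.092 ]
S [245.5548 195.4821] [ 0.5106 -0.2536  0.092 ]
S [325.7487 191.705 ] [ 0.4866 -0.0076  0.092 ]
S [328.4907 222.6263] [0.6193 0.0043 0.092 ]
S [242.7301 226.9581] [ 0.6435 -0.2405  0.092 ]
tri [0.6228 0.0052 0.0957] 0.0007612711166154099
tri [ 0.6471 -0.2397  0.0959] 0.0002604216717945333
tri [ 0.5125 -0.2529  0.0937] 0.00021361327248832517
tri [ 0.4881 -0.0082  0.0934] 0.0005767323212506854
centre [ 0.5676 -0.1239  0.0947] yaw 0.09889411722812323
80 tab (24.27619171142578, 4.139557838439941) (5.166655540466309, 21.833324432373047) T ends [[ 0.5918 -0.0807  0.118 ]
 [ 0.526  -0.087   0.118 ]] yaw 0.096055679268581 S -x end [[ 0.5333 -0.0871  0.118 ]] tri -x top (array([ 0.5272, -0.0876,  0.1123]), np.float64(0.00022472446151197386))
80 han (6.661999702453613, 29.028871536254883) (5.517020225524902, 22.61345863342285) T ends [[0.4904 0.2084 0.088 ]
 [0.4136 0.2257 0.088 ]] yaw -0.2216029488624472 S -x end [[0.4211 0.2299 0.088 ]] tri -x top (array([0.4143, 0.2291, 0.0818]), np.float64(0.0020447213370606526))
100 tab (24.61017608642578, 4.561421871185303) (23.20201873779297, 17.542085647583008) T ends [[ 0.5923 -0.0805  0.118 ]
 [ 0.5256 -0.0873  0.118 ]] yaw 0.10249251751177231 S -x end [[ 0.53   -0.0916  0.118 ]] tri -x top (array([ 0.5264, -0.0897,  0.1148]), np.float64(0.002230574283295406))
100 han (7.459161281585693, 29.438405990600586) (6.133647441864014, 23.3104305267334) T ends [[0.491  0.2082 0.088 ]
 [0.4132 0.2255 0.088 ]] yaw -0.21940281783295007 S -x end [[0.42   0.2303 0.088 ]] tri -x top (array([0.4138, 0.2291, 0.0823]), np.float64(0.0023461459278478593))
```

Screw-based housing yaw is 0.099. The tab is at about (0.563,-0.0845), the cover is about 73 mm open, and the shut slot will be near (0.567,-0.121). Moving above the tab.

Units first: shifts go in units of 20 mm and turns go in units of 0.2 rad. So 0.0268 m is 1.34, -0.0225 m is -1.125, 0.122 rad is 0.61.

>>> {"fn": "nudge_tcp", "kwargs": {
  "ticks": [0.094,0,0,0,0.61,0.094,1.34,-1.125,0,0,0.094,1.34,-1.125,0,0,0.094,1.34,-1.125,0,0,0.094,1.34,-1.125,0,0,0.094,1.34,-1.125,0,0,0.094,1.34,-1.125,0,0,0.094,1.34,-1.125,0,0,0.094,1.34,-1.125,0,0,0.094,1.34,-1.125,0,0,0.094,1.34,-1.125,0,0,0.094,1.34,-1.125,0,0,0.094,1.34,-1.125,0,0,0.094,1.34,-1.125,0,0,0.094,1.34,-1.125,0,0,0.094,1.34,-1.125,0,0,0.094,1.34,-1.125,0,0,0.094,1.34,-1.125,0,0,0.094,1.34,-1.125,0,0,0.094,0,0,0,0]
}}

```text
time: 1.77
tool_pos: [0.5636, -0.078, 0.2038]
ee_rot: [-3.138, 0.0, 0.111]
wrist_force: [-1.8, -0.9, -1.0]
width: 0.0937
finger_force: 0.0
```

Converted, 0.026 m is 1.3, 0.025 m is 1.25, 0.012 rad is 0.06.

>>> {"fn": "nudge_tcp", "kwargs": {
  "ticks": [0.094,0,0.31,1.3,0.06,0.094,0,0,1.3,0,0.094,0,0,1.3,0,0.094,0,0,1.25,0,0.094,0,0,0,0,0,0,0,0,0,0,0,0,0,0,0,0,0,0,0,0,0,0,0,0,0,0,0,0,0,0,0,0,0,0,0,0,0,0,0]
}}

```text
time: 2.77
tool_pos: [0.562, -0.0889, 0.1031]
ee_rot: [3.141, -0.001, 0.093]
wrist_force: [-0.6, 0.4, -0.3]
width: 0.0511
finger_force: 0.0
```

>>> {"fn": "nudge_tcp", "kwargs": {
  "ticks": [0,0,0,0.2,0,0,0,0,0,0,0,0,0,0,0,0,0,0,0,0,0,0,0,0,0,0,0,0,0,0,0,0,0,0,0,0,0,0,0,0]
}}

```text
time: 3.43
tool_pos: [0.5616, -0.0883, 0.0983]
ee_rot: [-3.141, 0.0, 0.093]
wrist_force: [-0.7, 2.1, -1.4]
width: 0.0114
finger_force: 30.0
```

Converted, -0.006 m is -0.3, -0.004 m is -0.2.

>>> {"fn": "nudge_tcp", "kwargs": {
  "ticks": [0,0,-0.3,0,0,0,0,-0.3,0,0,0,0,-0.3,0,0,0,0,-0.3,0,0,0,0,-0.3,0,0,0,0,-0.3,0,0,0,0,-0.3,0,0,0,0,-0.3,0,0,0,0,-0.3,0,0,0,0,-0.3,0,0,0,0,-0.3,0,0,0,0,-0.2,0,0,0,0,0,0,0]
}}

```text
time: 4.52
tool_pos: [0.5546, -0.0176, 0.0983]
ee_rot: [-3.14, 0.001, 0.094]
wrist_force: [-2.7, 0.3, -1.8]
width: 0.0115
finger_force: 30.0
```

Converted, -0.003 m is -0.15, -0.002 m is -0.1.

>>> {"fn": "nudge_tcp", "kwargs": {
  "ticks": [0,0,-0.15,0,0,0,0,-0.1,0,0,0,0,0,0,0]
}}

```text
time: 4.77
tool_pos: [0.5542, -0.0138, 0.0982]
ee_rot: [-3.141, 0.001, 0.093]
wrist_force: [-3.9, -1.3, -1.7]
width: 0.0119
finger_force: 30.0
```

>>> {"fn": "nudge_tcp", "kwargs": {
  "ticks": [0,0,-0.1,0,0,0,0,-0.1,0,0,0,0,0,0,0]
}}

```text
time: 5.02
tool_pos: [0.554, -0.0115, 0.0982]
ee_rot: [3.139, 0.001, 0.092]
wrist_force: [-3.1, -6.8, -2.2]
width: 0.0118
finger_force: 30.0
```

Converted, -0.002 m is -0.1.

>>> {"fn": "nudge_tcp", "kwargs": {
  "ticks": [0,0,-0.1,0,0,0,0,-0.1,0,0,0,0,0,0,0]
}}

```text
time: 5.27
tool_pos: [0.554, -0.0115, 0.0983]
ee_rot: [3.131, 0.001, 0.09]
wrist_force: [-1.9, -15.1, -3.2]
width: 0.0116
finger_force: 30.1
```

Cover at its stop. Releasing, lifting, and refining the stud's position from the stand's corners (stand top corners read from my crops).

Converted, -0.035 m is -1.75, -0.02 m is -1.

>>> {"fn": "nudge_tcp", "kwargs": {
  "ticks": [0,0,0.15,0,0,0.06,0,0.05,0,0,0.06,0,0,0,0,0.06,0,0,0,0,0.06,0,0,0,0,0.06,0,0,-1,0,0.06,0,0,-1.75,0,0.08,0,0,-1.75,0,0.08,0,0,-0.5,0,0.08,0,0,0,0]
}}

```text
time: 6.1
tool_pos: [0.557, -0.0099, 0.2035]
ee_rot: [3.14, -0.01, 0.094]
wrist_force: [0.1, -0.5, -1.1]
width: 0.0683
finger_force: 0.0
```

```bash
python3 - <<'E'
from h import *;import pickle
np.set_printoptions(precision=4,suppress=True)
d=pickle.load(open("s0.pkl","rb"));T,S=d["top"],d["scene"]
t=onz(T,[(235,193)],.04)[0];c=np.array([np.cos(-.22),np.sin(-.22)]);n=np.array([-c[1],c[0]])
print("T corner->centre",t[:2]-.045*c-.035*n)
s=onz(S,[(390,188.75),(410,192),(406.25,210.75),(384.5,208)],.04);print(s,"S centre",s.mean(0))
print("tri +x+y",tri(T,(235,193),S,(406.25,210.75)))
from bench import robot
T=robot.snapshot("top");cs,hr=blobs(T,(315,145,105,55),white)
cs=[c for c in cs if cv2.contourArea(c)>20]
for c in cs:
  r=cv2.minAreaRect(c);print(r,onz(T,[r[0]],.086)[0])
cv2.imwrite("pics/t1.png",cv2.resize(T["color"][110:230,200:440],None,fx=3,fy=3,interpolation=cv2.INTER_CUBIC))
E
```

```text
T corner->centre [0.4524 0.222 ]
[[0.4088 0.2009 0.04  ]
 [0.423  0.2648 0.04  ]
 [0.5107 0.2441 0.04  ]
 [0.5003 0.1771 0.04  ]] S centre [0.4607 0.2217 0.04  ]
tri +x+y (array([0.5048, 0.2464, 0.0345]), np.float64(0.0011157887732853354))
((331.9727783203125, 177.39169311523438), (26.757061004638672, 21.47728729248047), 86.3322982788086) [ 0.5463 -0.0266  0.086 ]
((364.6662292480469, 171.07745361328125), (34.57855224609375, 34.649818420410156), 85.91426849365234) [ 0.5661 -0.1155  0.086 ]
```

View pics/t1.png

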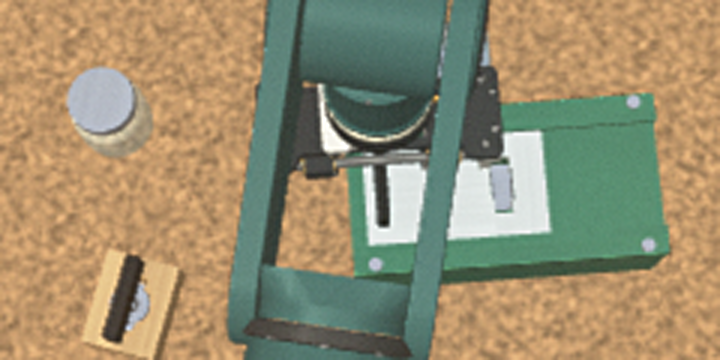

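>>> {"fn": "nudge_tcp", "kwargs": {
  "ticks": [0.08,0,0,0,0.53,0.08,0,0,0,0.53,0.08,0,0,0,0.535,0.07,-0.835,-1.125,0,0,0.07,-0.835,-1.125,0,0,0.07,-0.835,-1.125,0,0,0.07,-0.835,-1.125,0,0,0.07,-0.835,-1.125,0,0,0.07,-0.835,-1.125,0,0,0.07,-0.835,-1.125,0,0,0.07,-0.835,-1.125,0,0,0.07,-0.835,-1.125,0,0,0.07,0,0,0,0]
}}

```text
time: 7.23
tool_pos: [0.45, 0.2245, 0.1955]
ee_rot: [3.141, 0.006, -0.221]
wrist_force: [-0.6, -0.1, 0.5]
width: 0.07
finger_force: 0.0
```

```bash
python3 - <<'E'
from h import *;import pickle
np.set_printoptions(precision=4,suppress=True)
from bench import robot
d={n:robot.snapshot(n) for n in("top","scene")};pickle.dump(d,open("s1.pkl","wb"))
f=lambda s,x,y,w,h,k:cv2.resize(s["color"][y:y+h,x:x+w],None,fx=k,fy=k,interpolation=cv2.INTER_CUBIC)
cv2.imwrite("pics/t2.png",np.vstack([f(d["top"],215,120,200,90,3.5),f(d["scene"],230,160,200,75,3.5)]))
E
```

```text
(no output)
```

View pics/t2.png

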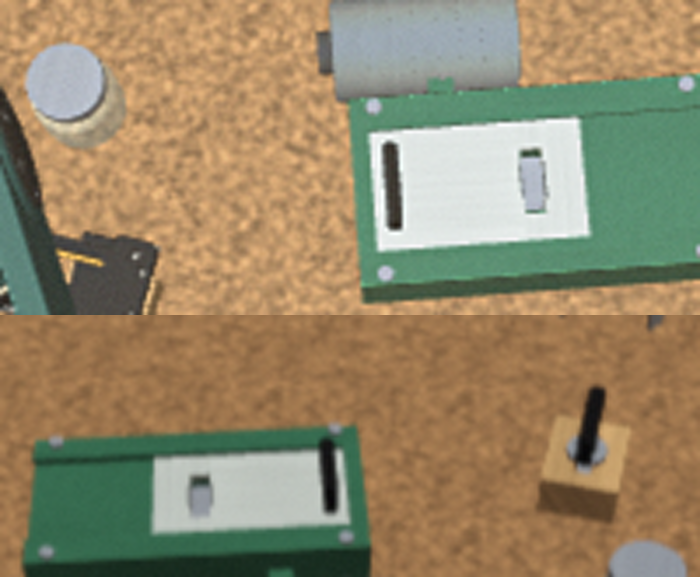

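The cover is shut, with the plunger visible in the slot (top crop near (532,181), scene crop near (200,495)). The stud is undisturbed. Measuring the slot in both views.

```bash
python3 - <<'E'
from h import *;import pickle
np.set_printoptions(precision=4,suppress=True)
d=pickle.load(open("s1.pkl","rb"))
px={}
for n,box in(("top",(317,145,75,52)),("scene",(262,188,80,40))):
  s=d[n]
  for thr in(195,205):
    cs,hr=blobs(s,box,lambda h:(h[...,2]>thr)&(h[...,1]<40));i=int(np.argmax([cv2.contourArea(c) for c in cs]))
    for j,c in enumerate(cs):
      if hr[0][j][3]==i and cv2.contourArea(c)>30:
        r=cv2.minAreaRect(c);b=onz(s,cv2.boxPoints(r),.086);e=[np.linalg.norm(b[k+1]-b[k]) for k in(0,1)];px.setdefault(n,[]).append(np.array(r[0]))
        v=(b[0]-b[1]) if e[0]>e[1] else b[1]-b[2];print(n,thr,r,onz(s,[r[0]],.086)[0],e,np.arctan(v[1]/v[0]))
E
```

```text
top 195 ((369.3203430175781, 173.55734252929688), (6.188032150268555, 16.049318313598633), 15.668210983276367) [ 0.5595 -0.1282  0.086 ] [np.float64(0.044891999774538296), np.float64(0.01687114037225817)] -0.2536919341023749
top 195 ((326.6976013183594, 172.5811004638672), (26.469078063964844, 5.852198123931885), 85.8653335571289) [ 0.5593 -0.0119  0.086 ] [np.float64(0.01608634039711063), np.float64(0.07406176033000758)] 0.09615669553371019
top 205 ((366.8668518066406, 171.1351776123047), (19.56478500366211, 8.834532737731934), 83.6598129272461) [ 0.5661 -0.1215  0.086 ] [np.float64(0.02422026890785739), np.float64(0.05461887645882739)] 0.11888389245676075
top 205 ((326.7038879394531, 172.6044921875), (26.539518356323242, 6.1747541427612305), 85.91438293457031) [ 0.5593 -0.0119  0.086 ] [np.float64(0.01697297980924653), np.float64(0.07425742521176552)] 0.09526057734316552
scene 195 ((286.4999694824219, 210.91665649414062), (9.499998092651367, 16.666667938232422), -0.0) [ 0.5685 -0.1222  0.086 ] [np.float64(0.07111435369800917), np.float64(0.028909102854589377)] 0.10091499009900384
scene 195 ((307.7450866699219, 205.4624786376953), (12.952999114990234, 8.722604751586914), 20.170604705810547) [ 0.5433 -0.0603  0.086 ] [np.float64(0.03687247000122476), np.float64(0.04255706134557603)] 1.113332218937048
```

>>> {"fn": "nudge_tcp", "kwargs": {
  "ticks": [0.06,0.325,0.15,1.5,0.02,0.06,0,0,1.5,0,0.06,0,0,1.5,0,0.06,0,0,1.5,0,0.05,0,0,0.9,0,0.05,0,0,0,0]
}}

```text
time: 7.83
tool_pos: [0.455, 0.2136, 0.0539]
ee_rot: [3.134, 0.01, -0.232]
wrist_force: [-0.9, 0.1, -0.7]
width: 0.0513
finger_force: 0.0
```

>>> {"fn": "nudge_tcp", "kwargs": {
  "ticks": [0.05,0,0,0,0,0.05,0,0,0,0,0.05,0,0,0,0]
}}

```text
time: 8.08
tool_pos: [0.4606, 0.2165, 0.0624]
ee_rot: [-3.14, -0.003, -0.231]
wrist_force: [0.1, -0.6, -0.2]
width: 0.0502
finger_force: 0.0
```

>>> {"fn": "nudge_tcp", "kwargs": {
  "ticks": [0.05,0,0,0,0,0.05,0,0,0,0,0.05,0,0,0,0,0.05,0,0,0,0]
}}

```text
time: 8.42
tool_pos: [0.4593, 0.2166, 0.061]
ee_rot: [-3.141, -0.001, -0.23]
wrist_force: [0.5, -0.3, 0.2]
width: 0.05
finger_force: 0.0
```

>>> {"fn": "nudge_tcp", "kwargs": {
  "ticks": [0.05,0,0,0,0,0.05,0,0,0,0]
}}

```text
time: 8.58
tool_pos: [0.459, 0.2165, 0.0606]
ee_rot: [3.142, -0.0, -0.23]
wrist_force: [0.3, -0.2, -0.6]
width: 0.05
finger_force: 0.0
```

Converted, 0.001 m is 0.05, -0.002 m is -0.1.

>>> {"fn": "nudge_tcp", "kwargs": {
  "ticks": [0.05,-0.1,-0.1,0.1,0,0.05,-0.1,-0.1,0.05,0,0.05,0,0,0,0,0.05,0,0,0,0,0.05,0,0,0,0,0.05,0,0,0,0,0,0,0,0,0,0,0,0,0,0,0,0,0,0,0,0,0,0,0,0,0,0,0,0,0,0,0,0,0,0,0,0,0,0,0,0,0,0,0,0]
}}

```text
time: 9.75
tool_pos: [0.456, 0.2212, 0.0575]
ee_rot: [3.141, -0.0, -0.23]
wrist_force: [-0.4, 0.1, 0.2]
width: 0.0162
finger_force: 30.0
```

>>> {"fn": "nudge_tcp", "kwargs": {
  "ticks": [0,0,0,-0.25,0,0,0,0,-0.5,0,0,0,0,-0.9,0,0,0,0,-1.1,0,0,0,0,-1.1,0,0,0,0,-1.1,0,0,0,0,-1.1,0,0,0,0,-0.8,0,0,0,0,-0.3,0,0,0,0,0,0,0,0,0,0,0,0,0,0,0,0,0,0,0,0,0]
}}

```text
time: 10.83
tool_pos: [0.4552, 0.221, 0.1987]
ee_rot: [3.14, 0.003, -0.23]
wrist_force: [0.7, 0.5, -1.0]
width: 0.0157
finger_force: 30.0
```

>>> {"fn": "nudge_tcp", "kwargs": {
  "ticks": [0,0,0,0,-0.4,0,0,0,0,-0.4,0,0,0,0,-0.4,0,0,0,0,-0.445,0,0.11,0.5,0,0,0,0.24,1.075,0,0,0,0.24,1.075,0,0,0,0.24,1.075,0,0,0,0.24,1.075,0,0,0,0.24,1.075,0,0,0,0.24,1.075,0,0,0,0.24,1.075,0,0,0,0.24,1.075,0,0,0,0.24,1.075,0,0,0,0.24,1.075,0,0,0,0.24,1.075,0,0,0,0.24,1.075,0,0,0,0.24,1.075,0,0,0,0.24,1.075,0,0,0,0.24,1.075,0,0]
}}

```text
time: 12.5
tool_pos: [0.5622, -0.1042, 0.1994]
ee_rot: [-3.141, 0.002, 0.096]
wrist_force: [0.2, 0.3, -1.2]
width: 0.0161
finger_force: 30.0
```

>>> {"fn": "nudge_tcp", "kwargs": {
  "ticks": [0,0.1,0.5,0,0,0,0.075,0.3,0,0,0,0,0.15,0,0,0,0,0,0,0,0,0,0,0,0,0,0,0,0,0,0,0,0,0,0,0,0,0,0,0]
}}

```text
time: 13.17
tool_pos: [0.568, -0.1201, 0.2007]
ee_rot: [3.141, -0.0, 0.1]
wrist_force: [-0.1, -0.5, -1.8]
width: 0.0164
finger_force: 30.0
```

Converted, -0.001 m is -0.05, 0.001 m is 0.05.

>>> {"fn": "nudge_tcp", "kwargs": {
  "ticks": [0,-0.05,0.05,0.5,0,0,0,0,0.9,0,0,0,0,0.9,0,0,0,0,0.6,0,0,0,0,0.25,0,0,0,0,0,0,0,0,0,0,0,0,0,0,0,0,0,0,0,0,0,0,0,0,0,0]
}}

```text
time: 14.0
tool_pos: [0.5677, -0.1221, 0.1387]
ee_rot: [3.141, -0.002, 0.099]
wrist_force: [0.5, -0.3, -2.0]
width: 0.0162
finger_force: 30.0
```

```bash
python3 - <<'E'
from h import *;import pickle
from bench import robot
d={n:robot.snapshot(n) for n in("top","scene")};pickle.dump(d,open("s2.pkl","wb"))
f=lambda s,x,y,w,h,k:cv2.resize(s["color"][y:y+h,x:x+w],None,fx=k,fy=k,interpolation=cv2.INTER_CUBIC)
cv2.imwrite("pics/t3.png",np.hstack([f(d["top"],335,135,60,70,6),f(d["scene"],255,165,70,70,6)]))
E
```

```text
(no output)
```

View pics/t3.png

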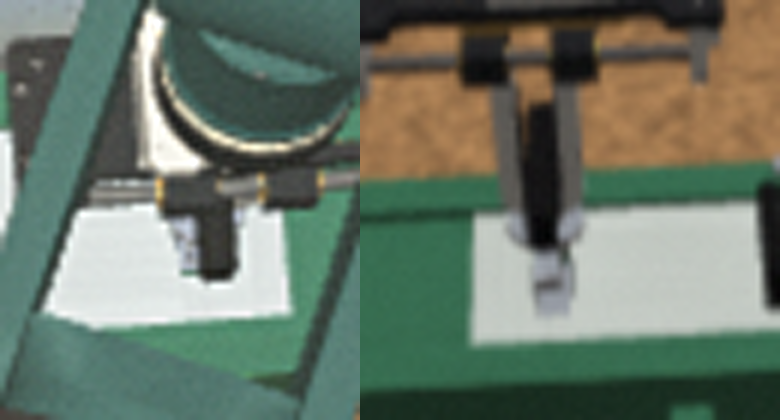

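```bash
python3 - <<'E'
from h import *;import pickle
d=pickle.load(open("s2.pkl","rb"));a=.099;x=np.array([np.cos(a),np.sin(a),0])
def pr(s,p):
    q=s["extrinsics"]@np.r_[p,1];return np.round([s["fx"]*q[0]/q[2]+s["cx"],s["fy"]*q[1]/q[2]+s["cy"]],2)
for c in((.5677,-.1221,0),(.567,-.121,0)):
  c=np.array(c)
  for n,L,z in(("scene",.04,.1417),("scene",-.04,.1697),("top",-.04,.1697),("top",-.04,.1417),("scene",.023,.0997),("scene",.026,.086),("top",-.026,.086)):
    p=pr(d[n],c+x*L+[0,0,z]);o=(255,165,360) if n=="scene" else (335,135,0);print(n,L,z,p,"crop",(p[0]-o[0])*6+o[2],(p[1]-o[1])*6)
E
```

```text
scene 0.04 0.1417 [285.47 206.56] crop 542.8200000000002 249.36
scene -0.04 0.1697 [284.76 180.72] crop 538.56 94.32
top -0.04 0.1697 [371.31 178.62] crop 217.86 261.72
top -0.04 0.1417 [370.28 180.83] crop 211.67999999999984 274.9800000000001
scene 0.023 0.0997 [286.34 212.87] crop 548.0399999999998 287.22
scene 0.026 0.086 [286.63 216.9 ] crop 549.78 311.40000000000003
top -0.026 0.086 [367.93 179.88] crop 197.58000000000004 269.28
scene 0.04 0.1417 [285.88 206.4 ] crop 545.28 248.40000000000003
scene -0.04 0.1697 [285.16 180.57] crop 540.9600000000002 93.41999999999996
top -0.04 0.1697 [370.87 178.88] crop 215.22000000000003 263.28
top -0.04 0.1417 [369.86 181.08] crop 209.16000000000008 276.4800000000001
scene 0.023 0.0997 [286.73 212.71] crop 550.3800000000001 286.26000000000005
scene 0.026 0.086 [287.02 216.74] crop 552.1199999999999 310.44000000000005
top -0.026 0.086 [367.52 180.12] crop 195.1199999999999 270.72
```

>>> {"fn": "nudge_tcp", "kwargs": {
  "ticks": [0,0.05,-0.05,0.2,0,0,0,0,0.2,0,0,0,0,0.2,0,0,0,0,0.2,0,0,0,0,0.15,0,0,0,0,0,0,0,0,0,0,0,0,0,0,0,0,0,0,0,0,0]
}}

```text
time: 14.85
tool_pos: [0.5682, -0.121, 0.1188]
ee_rot: [3.141, -0.001, 0.099]
wrist_force: [-0.5, -0.2, -1.7]
width: 0.0162
finger_force: 30.0
```

>>> {"fn": "nudge_tcp", "kwargs": {
  "ticks": [0,0,0,0.15,0,0,0,0,0.15,0,0,0,0,0.15,0,0,0,0,0.15,0,0,0,0,0.1,0,0,0,0,0,0,0,0,0,0,0,0,0,0,0,0,0,0,0,0,0]
}}

```text
time: 15.6
tool_pos: [0.5687, -0.1211, 0.1057]
ee_rot: [3.141, -0.002, 0.099]
wrist_force: [1.0, -0.2, 4.6]
width: 0.016
finger_force: 30.0
```

>>> {"fn": "nudge_tcp", "kwargs": {
  "ticks": [0,0,0,0.1,0,0,0,0,0.05,0,0,0,0,0,0,0,0,0,0,0,0,0,0,0,0]
}}

```text
time: 16.02
tool_pos: [0.5688, -0.1211, 0.1034]
ee_rot: [3.14, -0.003, 0.099]
wrist_force: [-0.3, 0.1, 8.6]
width: 0.0158
finger_force: 30.0
```

Converted, -0.1 rad is -0.5.

>>> {"fn": "nudge_tcp", "kwargs": {
  "ticks": [0,0,0,0,-0.25,0,0,0,0,-0.5,0,0,0,0,-0.5,0,0,0,0,-0.5,0,0,0,0,-0.5,0,0,0,0,-0.5,0,0,0,0,-0.5,0,0,0,0,-0.5,0,0,0,0,0,0,0,0,0,0]
}}

```text
time: 16.85
tool_pos: [0.5691, -0.121, 0.1034]
ee_rot: [3.138, -0.002, 0.849]
wrist_force: [-0.1, -0.3, 6.7]
width: 0.016
finger_force: 30.0
```

Converted, -0.1 rad is -0.5.

>>> {"fn": "nudge_tcp", "kwargs": {
  "ticks": [0,0,0,0,-0.5,0,0,0,0,-0.5,0,0,0,0,-0.5,0,0,0,0,-0.5,0,0,0,0,-0.5,0,0,0,0,-0.5,0,0,0,0,-0.5,0,0,0,0,-0.4,0,0,0,0,-0.2,0,0,0,0,0,0,0,0,0,0,0,0,0,0,0]
}}

```text
time: 17.85
tool_pos: [0.5687, -0.1211, 0.1033]
ee_rot: [3.139, 0.001, 1.669]
wrist_force: [-0.7, 0.1, 7.9]
width: 0.0163
finger_force: 30.0
```

Converted, -0.002 m is -0.1, -0.001 m is -0.05.

>>> {"fn": "nudge_tcp", "kwargs": {
  "ticks": [0,0,0,-0.1,0,0,0,0,-0.1,0,0,0,0,-0.05,0,0,0,0,0,0,0,0,0,0,0,0,0,0,0,0]
}}

```text
time: 18.35
tool_pos: [0.5686, -0.121, 0.1069]
ee_rot: [3.14, 0.001, 1.669]
wrist_force: [0.4, -0.1, 5.0]
width: 0.0159
finger_force: 30.0
```

>>> {"fn": "nudge_tcp", "kwargs": {
  "ticks": [0,0,0,-0.1,0,0,0,0,0,0,0,0,0,0,0,0,0,0,0,0]
}}

```text
time: 18.68
tool_pos: [0.5684, -0.121, 0.1087]
ee_rot: [3.141, 0.001, 1.669]
wrist_force: [2.2, -0.7, 3.9]
width: 0.0159
finger_force: 30.0
```

Converted, -0.0015 m is -0.075.

>>> {"fn": "nudge_tcp", "kwargs": {
  "ticks": [0,0,0,-0.075,0,0,0,0,0,0,0,0,0,0,0,0,0,0,0,0]
}}

```text
time: 19.02
tool_pos: [0.5682, -0.121, 0.1095]
ee_rot: [3.141, 0.0, 1.669]
wrist_force: [4.2, -1.5, 0.9]
width: 0.0158
finger_force: 30.0
```

Converted, -0.035 m is -1.75, -0.03 m is -1.5.

>>> {"fn": "nudge_tcp", "kwargs": {
  "ticks": [0.05,0,0,0,0,0.05,0,0,0,0,0.05,0,0,0,0,0.05,0,0,0,0,0.05,0,0,0,0,0.05,0,0,-0.5,0,0.05,0,0,-1,0,0.05,0,0,-1.5,0,0.05,0,0,-1.5,0,0.05,0,0,-1.5,0,0.05,0,-1,-1,0,0.05,0,-1.75,0,0,0.05,0,-1.75,0,0,0.05,0,-1.75,0,0,0.05,0,-1.75,0,0,0.05,0,-1.75,0,0,0.05,0,-1.5,0,0,0.05,0,0,0,0]
}}

```text
time: 20.52
tool_pos: [0.3405, -0.1428, 0.2517]
ee_rot: [3.141, 0.002, 1.666]
wrist_force: [0.2, 0.0, 0.5]
width: 0.05
finger_force: 0.0
```

```bash
python3 - <<'E'
from h import *;import pickle
from bench import robot
d={n:robot.snapshot(n) for n in("top","scene")};pickle.dump(d,open("s3.pkl","wb"))
f=lambda s,x,y,w,h,k:cv2.resize(s["color"][y:y+h,x:x+w],None,fx=k,fy=k,interpolation=cv2.INTER_CUBIC)
cv2.imwrite("pics/t4.png",np.hstack([f(d["top"],315,135,105,75,3.8),f(d["scene"],235,165,105,75,3.8)]))
E
```

```text
(no output)
```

View pics/t4.png

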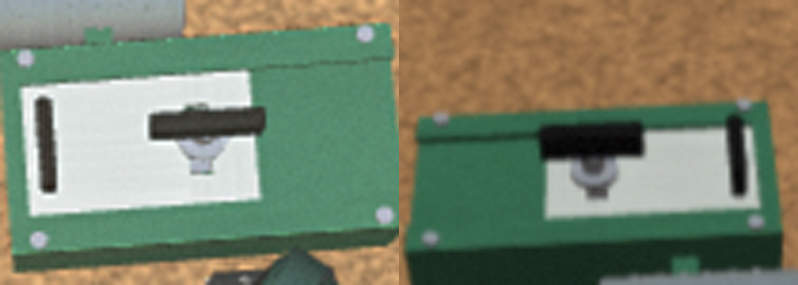

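The handle lies across the slot and upright, the cover is shut, and the arm is clear. In the top crop the bar runs from (150,123) to (265,120). In the scene crop it covers (540–642, 123–157). Checking the stud's height and position by triangulation.

```bash
python3 - <<'E'
from h import *;import pickle
np.set_printoptions(precision=4,suppress=True)
d=pickle.load(open("s3.pkl","rb"));T,S=d["top"],d["scene"]
dk=lambda h:h[...,2]<70
ct=big(blobs(T,(350,160,38,14),dk)[0]);cs=big(blobs(S,(270,193,38,18),dk)[0])
bt=cv2.boxPoints(cv2.minAreaRect(ct));bs=cv2.boxPoints(cv2.minAreaRect(cs))
# far (+x) top edge in top view = upper edge; scene: upper edge = -x top edge
def srt(b):
    u=b[np.argsort(b[:,1])];return sorted(u[:2].tolist()),sorted(u[2:].tolist())
tu,tl=srt(bt);su,sl=srt(bs);print(tu,tl,su,sl)
def pr(s,p):
    q=s["extrinsics"]@np.r_[p,1];return np.round([s["fx"]*q[0]/q[2]+s["cx"],s["fy"]*q[1]/q[2]+s["cy"]],1)
a=.099;x=np.array([np.cos(a),np.sin(a),0]);y=np.array([-x[1],x[0],0])
for z in(.140,.134):
  c=np.array([.5675,-.121,z]);print(z,"T upper",[pr(T,c+.0075*x+e*.04*y) for e in(1,-1)],"S upper",[pr(S,c-.0075*x+e*.04*y) for e in(-1,1)],"S lower",[pr(S,c+.0075*x+e*.04*y-[0,0,.028]) for e in(-1,1)])
v=onz(T,tu,.14);w=v[0]-v[1];print("bar yaw vs housing y",np.arctan2(-w[0],w[1])-a)
E
```

```text
[[354.1462097167969, 163.8632354736328], [383.9883728027344, 162.5657196044922]] [[354.4619445800781, 171.12486267089844], [384.3041076660156, 169.8273468017578]] [[269.4366760253906, 197.44912719726562], [299.0041809082031, 196.135009765625]] [[269.9865417480469, 209.82098388671875], [299.5540466308594, 208.50686645507812]]
0.14 T upper [array([353. , 164.4]), array([383.5, 162.2])] S upper [array([272.1, 196.3]), array([299.5, 195. ])] S lower [array([272.8, 206.8]), array([300.1, 205.5])]
0.134 T upper [array([352.8, 164.9]), array([383.2, 162.7])] S upper [array([272.2, 197.8]), array([299.6, 196.5])] S lower [array([272.9, 208.3]), array([300.2, 206.9])]
bar yaw vs housing y -0.02966117703220411
```

```bash
python3 -c "
from bench import robot
print(robot.close_job())"
```

```text
the job is handed in; nothing more can be done
None
```

I handed the job in at about 20.5 s: the cover is shut against its stop and the stud is turned a quarter and released, and the 6 mm rise before release and the final pictures indicate it is locked upright in the notch; no verdict came back.

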